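# Bolt the hood of the high-voltage test box

### The job

The board is in the high-voltage test box with the clear hood shut: now bolt the hood. Press the sprung catch bar down with one fingertip and keep it down while the other fingertip pushes the bolt by its upright tab all the way home into the interlock switch; then let go, so that the catch springs back up and locks the bolt, and move the hand clear. Nothing needs grasping or lifting: keep the hood shut and leave everything else where it lies.

Things in the scene. Friction and masses are not known exactly. Their poses are not given: they have to be found in the camera images.
- test_box: Dark grey steel test box, 250 x 320 x 50 mm (x, y, z), fixed to the bench; origin at the centre of its underside, z up. -x is its front panel (towards the robot, turned up to 20 degrees). On its top, 50 mm over the bench, a ledge along the front (box x -125 to -22 mm) carries bolt and catch; the clear hood stands behind it.
- bolt (a joint): Position of the bolt in m: 0 drawn back (start), 0.030 fully home at its stop; grows along the box's +y. The catch's nose holds it in notches 10 mm apart on its top, so with the catch up it gives only 1 to 3 mm; with the catch down it slides at 1 to 2 N and stays where it is left.
- bolt_mid (a point): Point fixed on the box: on the bolt's line (box x = -50 mm, y = 0), on the ledge, 50 mm over the bench; axes as the box. The bolt is a flat steel bar along y, 14 mm wide, its top 10 mm over the ledge, in two bridges (at y -86 and +52 mm, each 10 mm long, 19 mm high).
- tab_top (a point): Middle of the upright push tab on the bolt, 42 mm over the ledge; moves with the bolt, from box y = +5 to +35 mm. The tab is a steel plate 24 mm wide (box x) and 6 mm thick (box y), standing on the bar up to a round head 54 mm over the ledge. Push its -y face. Behind it a fingertip has 49 mm of free bar, up to the catch's nose arm at box y = -50 mm (5 mm wide).
- switch_mouth (a point): Mouth of the black interlock switch on the ledge (box x = -50, y = 84 mm, 8 mm over the ledge), where the bolt's end goes home after passing the steel eye on the hood's front (y = 71 mm). The switch is 30 x 34 x 26 mm high and lies on the +y side of this point. Axes as the box.
- catch (a joint): Angle in rad by which the spring catch is pressed: 0 up (nose in a notch), 0.34 fully down. The nose is clear of the notches from about 0.21: hold 0.23 to 0.34. It is a rocker; its pivot runs parallel to the bolt at box x = -68 mm, 22 mm over the ledge. Pressing the bar lifts the nose, on the other side of the pivot, off the bolt.
- bar_top (a point): Centre of the top of the catch's ribbed steel press bar (box x = -98, y = -9 mm), 28 mm over the ledge when up. The bar is 28 mm wide (box x), 90 mm long beside the bolt (box y -54 to +36 mm). At 0.30 rad its centre line is 9 mm down; spring 2 N at first, 4.5 N then. A fingertip can slide along it. A fingertip at that level clears the bolt's bar by 9 mm and is beside the tab.
- hood (a joint): Opening angle of the clear hood in rad, 0 shut; not to be opened. The hood is 145 x 290 mm and stands 40 mm over the ledge, hinged along its far (+x) edge; its front is 28 mm behind the bolt's line. A black bow handle on top (67 mm over the ledge) stands 111 mm behind the bolt's line.
- capacitor: Loose dark can capacitor, 25 mm across, 40 mm high, upright on the ledge near its -y end (box y about -133 mm); origin at its foot. Leave alone.
- screwdriver: Loose black-handled screwdriver, 170 mm long, lying on the bench in front of the box. Leave alone.
- tweezers: Loose steel tweezers, 125 mm long, lying on the bench in front of the box. Leave alone.
- multimeter: Loose black hand-held multimeter, 165 x 80 x 42 mm, lying on the bench at the box's -y side. Leave alone.
- solder_reel: Loose reel of solder, 60 mm across, 50 mm high, standing on the bench at the box's +y side. Leave alone.
- flux_bottle: Loose small white bottle, 48 mm across, 105 mm high, standing on the bench at the box's +y side. Leave alone.
- spare_board: Loose small green circuit board, 60 x 85 mm, 14 mm high with its parts, lying on the bench at the box's +y side. Leave alone.

How it is judged:
On the way, in this order (a step that is already met when the one before it is completed fails the run):
1. the catch bar is pressed down with the bolt still drawn back (value of joint catch above 0.2 rad and value of joint bolt below 0.006 m), for 0.1 s.
2. the bolt slides past half way with the catch bar held down (value of joint catch above 0.2 rad and value of joint bolt between 0.012 and 0.028 m).
At the end, for the whole second after the job is handed in: The bolt is home (27 mm or more of its 30 mm), the catch has sprung back up (below 0.08 rad) into the last notch, the hood is shut (below 0.03 rad) (value of joint bolt above 0.027 m and value of joint catch below 0.08 rad and value of joint hood below 0.03 rad); the robot touches nothing.
It fails at once if the hood is lifted (value of joint hood above 0.08 rad).
It fails at once if a thing lying about is lifted, carried or knocked away (moved more than 30 mm) (distance of any of capacitor, screwdriver, tweezers, multimeter, solder_reel, flux_bottle, spare_board from where it was at the start of the episode above 0.03 m).
It also fails if it takes over 42 s, if anything falls off the work surface, if the arm or the gripper's body presses on something with over 40 N, if the wrist force passes 120 N, or if a joint passes its speed limit or range.

### The arm

A 6-joint arm with a two-finger parallel gripper is mounted at the origin on the work surface. World frame = base frame: x ahead of the robot, y to its left, z up, the work surface at z = 0. Lengths are in m, angles in rad, forces in N, time in s.
With the tool pointing down it reaches from about 0.35 to 0.775 m from the base axis. Payload 5.5 kg.
Tool frame: the origin (TCP) lies midway between the tips of the shut fingers; the grasp point (between the pads) lies 19 mm behind it; z points along the fingers, y is the line along which they close (so a half turn about z gives the same grasp; the last joint's range is limited). The gripper opens to 85 mm and grips with 20 to 120 N. Pads are 22 mm wide; open, the fingers measure 114 mm over their backs; the gripper's body (76 mm by 85 mm) begins 54 mm behind the grasp point. The pads swing forward as they close: fully open they stand 13 mm farther back than shut.
Start: joints at [-1.479, 0.313, 0.046, 1.304, 0, 1.431], TCP at [0.132, -0.56, 0.231] pointing down, gripper open.
Joint ranges: [-2.76, 2.76], [-0.86, 1.69], [-1.03, 1.26], [-2.2, 2.34], [-1.47, 1.5], [-3.14, 3.14]. Speed limits (rad/s): [2.57, 2.57, 3.14, 3.14, 3.14, 3.14].

### API

Orientations are given as a unit quaternion [w, x, y, z].
In Python, from workcell import telemetry, imaging, env gives the robot as it stands. The module is installed in compiled form; this text tells all that it offers.
- The arm moves only by the tool step_arm, never from a script. Its argument "moves" is a list of rows, each a list of 3 entries, a list of its own where there are three numbers: the shift along the tool's x, y, z in mm, then the turn, a rotation vector about the tool's x, y, z in rad, then the finger opening in mm, from 0 to 85.4. A call has 1 to 8 rows; each row is the pose to reach, as a shift and turn from the pose commanded when the call began, along the tool's axes at that moment; what a row does not reach only later rows make up. A row lasts 1/12 s, in which the tool goes at most 41.7 mm and 7.16 degrees, less where a joint would pass 70% of its speed; a pose out of reach is approached as far as the arm can. A call with a gripper value outside its range is refused whole. The fingers move at their own pace and stop on an object; "grip_force" is the grip in N (left out, the last holds). Time passes only in rows, so rows that repeat a pose let the fingers close. It gives the time, the measured TCP pose, the force, the opening and the grip force at its end, in the units of the state.
- telemetry.get_state(): the state, without advancing time (a new reading comes with each control period).
- imaging.read_camera(name): name is "side" or "top"; returns the picture (420x560x3 uint8, red, green, blue); there is no depth.
- imaging.camera_params(name): a dict with "camera_matrix" (3x3 intrinsics, pixels), "pose" (4x4, takes a point from camera to world coordinates). Camera axes: x right, y up, looking along -z (the intrinsics and any distortion apply to the point x, -y, -z); pixel columns grow to the right and rows downward; lengths in m; the calibration is good to about 2 mm. A picture is of the moment at which its call begins. camera_params takes no time and is no camera call.
- env.hand_in(): hands the job in; it is judged then, once.
The state is a dict: "clock": time; "joint_pos": joint angles; "qvel": joint speeds; "tau": joint torques, N m; "tcp_pos": TCP position; "orientation": TCP orientation; "wrist_force": force on the tool from outside, world axes, zero at the start; "ft_torque": the same for the moment, N m; "finger_gap": finger opening in m; "grip_force": force on a finger pad.
Only numpy, scipy, OpenCV 4.12 (cv2) and the standard library are available. Lean on these libraries where they do the work, as an engineer would, in place of code of your own. Each camera call takes 0.05 s, during which the arm holds its last target. There are 200 camera calls.

## Working session

There is one attempt and no reset: what is moved stays moved. The work goes in short steps, Python scripts to look and compute and a tool call to move; the robot and the scene stay as the last step left them, time stands still between calls to the robot, and variables do not carry over. Pictures are saved under pics/ and viewed, at most 10 in all, crops included, and the job is handed in when it is done.

Besides the shell and the picture viewer there is one more tool, called after ">>>" as name(argument=value, ...) on one line, values as JSON. step_arm: Moves the arm, as the interface text tells. Its arguments: {"type":"object","properties":{"moves":{"type":"array"},"grip_force":{"type":"number"}},"required":["moves"]}

```bash
mkdir -p pics; python3 - <<'E'
from workcell import telemetry, imaging
import cv2
print(telemetry.get_state())
for n in("top","side"):
    im=imaging.read_camera(n); cv2.imwrite(f"pics/{n}0.png",im[...,::-1]); print(n,imaging.camera_params(n))
E
```

```text
{'clock': 0.0, 'joint_pos': array([-1.47857898e+00,  3.14006015e-01,  4.49595016e-02,  1.30360977e+00,
       -3.01023949e-06,  1.43119896e+00]), 'qvel': array([ 0.00018008, -0.00088219, -0.00083112,  0.00040166, -0.00057138,
        0.00030924]), 'tau': array([-1.05632858e-03, -4.80627823e+01,  2.98532599e+01,  1.93080615e-02,
       -5.19060677e-05, -2.32548530e-06]), 'tcp_pos': array([ 0.13204524, -0.55909354,  0.23039773]), 'orientation': array([-9.29750840e-04,  9.93289830e-01,  1.15647955e-01,  2.05243833e-05]), 'wrist_force': array([-1.02952854,  0.56741841,  0.60112727]), 'ft_torque': array([-0.00200651, -0.05552425,  0.01902535]), 'grip_force': 0.0, 'finger_gap': 0.08550531967628804}
top {'camera_matrix': array([[530.28133677,   0.        , 278.45047593],
       [  0.        , 530.28133677, 208.38542269],
       [  0.        ,   0.        ,   1.        ]]), 'pose': array([[ 3.43935812e-02,  9.78180986e-01, -2.04887874e-01,
         3.29646802e-01],
       [-9.99408326e-01,  3.37206513e-02, -6.77605497e-03,
         4.58793549e-02],
       [ 2.80744434e-04,  2.04999700e-01,  9.78761996e-01,
         1.27628426e+00],
       [ 0.00000000e+00,  0.00000000e+00,  0.00000000e+00,
         1.00000000e+00]])}
side {'camera_matrix': array([[391.40554192,   0.        , 278.73661455],
       [  0.        , 391.40554192, 210.93287143],
       [  0.        ,   0.        ,   1.        ]]), 'pose': array([[ 0.97869147,  0.16843558, -0.11744133,  0.4652404 ],
       [-0.20435587,  0.74315278, -0.63715196, -0.48325564],
       [-0.02004221,  0.64757502,  0.76173808,  0.73855027],
       [ 0.        ,  0.        ,  0.        ,  1.        ]])}
```

View pics/top0.png

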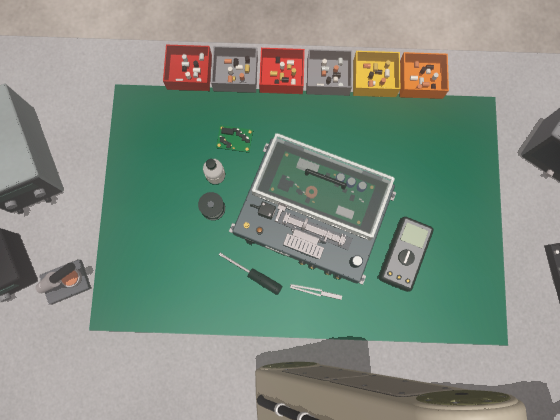

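View pics/side0.png

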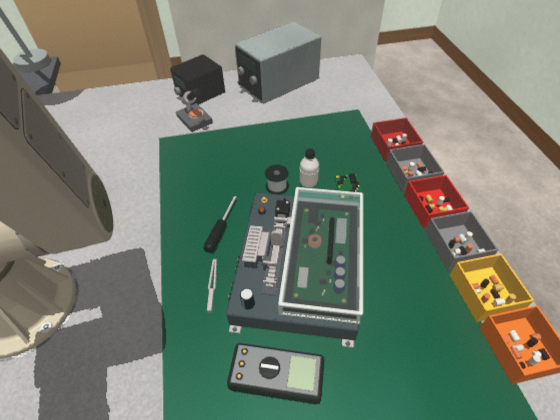

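The top view shows the box front edge from about (363,282) to (233,230), the press bar at about (303,245), the switch at about (265,210) and the capacitor at (357,261). The side view shows the same layout. I'll enlarge both to pick precise points.

```bash
python3 - <<'E'
import cv2
a=cv2.imread("pics/top0.png")[175:295,225:385]; cv2.imwrite("pics/tz.png",cv2.resize(a,None,fx=5,fy=5,interpolation=cv2.INTER_CUBIC))
a=cv2.imread("pics/side0.png")[185:335,220:380]; cv2.imwrite("pics/sz.png",cv2.resize(a,None,fx=4,fy=4,interpolation=cv2.INTER_CUBIC))
E
```

```text
(no output)
```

View pics/tz.png

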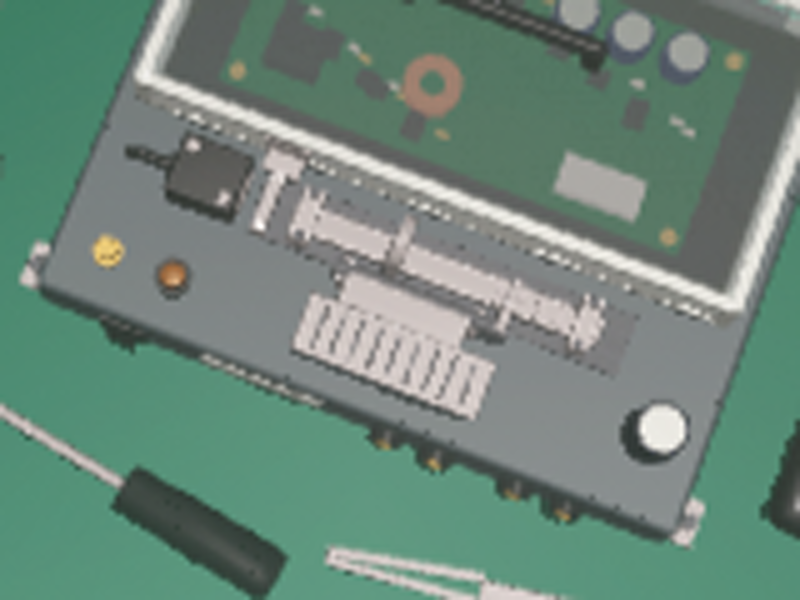

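View pics/sz.png

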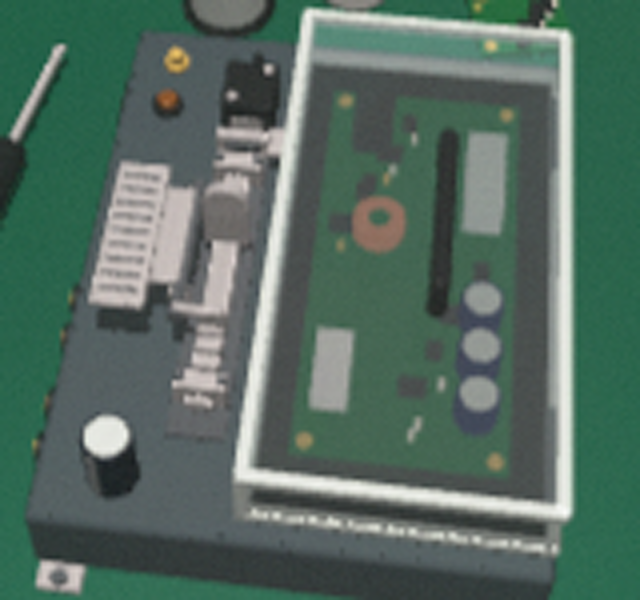

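The enlarged top crop gives the press bar corners at (293,348), (312,295), (495,362) and (478,417), and the box front corners at (40,288) and (682,538). In the side crop the bar corners are (122,163), (170,168), (140,308) and (90,303), and the tab head is at (225,212). Next I'll fit the box pose.

```bash
cat > h.py <<'E'
import numpy as np
from scipy.optimize import least_squares
from scipy.spatial.transform import Rotation as R
from workcell import imaging, telemetry
P={n:imaging.camera_params(n) for n in("top","side")}
def proj(n,p):
    M=P[n]["pose"];c=(np.atleast_2d(p)-M[:3,3])@M[:3,:3]; c=c*[1,-1,-1]
    u=c@P[n]["camera_matrix"].T; return u[:,:2]/u[:,2:]
def b2w(q,p):
    p=np.atleast_2d(p)/1000.; c,s=np.cos(q[2]),np.sin(q[2])
    return np.c_[q[0]+c*p[:,0]-s*p[:,1],q[1]+s*p[:,0]+c*p[:,1],p[:,2]]
E
python3 - <<'E'
from h import *
bar=[(-112,36,78),(-84,36,78),(-84,-54,78),(-112,-54,78)]
B=np.array(bar+[(-125,160,50),(-125,-160,50)])
T=np.array([(293,348),(312,295),(495,362),(478,417),(40,288),(682,538)])/5+[224.6,174.6]
S=np.array([(122,163),(170,168),(140,308),(90,303),(145,33),(28,518)])/4+[219.6,184.6]
f=lambda q:np.r_[(proj("top",b2w(q,B))-T).ravel(),(proj("side",b2w(q,B))-S).ravel()]
r=least_squares(f,[.5,0,-.35],loss="soft_l1"); q=r.x
print(q,np.round(f(q).reshape(-1,2),1))
np.save("q.npy",q)
print(proj("side",b2w(q,[-50,5,104])),"vs",np.array([225,180])/4+[220,185])
print(b2w(q,[[-98,-9,78],[-50,5,92]]))
E
```

```text
[ 0.59168881 -0.02908732 -0.33663533] [[-0.6 -0.1]
 [ 0.  -0.9]
 [ 0.3 -0.1]
 [-0.5  0.4]
 [-1.5 -0.4]
 [-0.9 -0.5]
 [-0.3  0.5]
 [ 0.6  0.4]
 [ 1.   0.7]
 [-0.2  0.6]
 [-1.3 -0.5]
 [-0.9  1.4]]
[[276.15372632 232.57177159]] vs [276.25 230.  ]
[[ 0.49621659 -0.00521147  0.078     ]
 [ 0.5461468  -0.0078523   0.092     ]]
```

```bash
cat >> h.py <<'E'
def go(bx,by,z):
    "shift (mm) and turn in tool axes to put TCP at box bx,by, height z mm, tool x = box y"
    q=np.load("q.npy"); s=telemetry.get_state(); o=s["orientation"]
    Rt=R.from_quat([o[1],o[2],o[3],o[0]]).as_matrix(); c,n=np.cos(q[2]),np.sin(q[2])
    Rg=np.array([[-n,c,0],[c,n,0],[0,0,-1.]])
    d=b2w(q,[bx,by,z])[0]-s["tcp_pos"]
    print("t",s["clock"],"shift",np.round(Rt.T@d*1000,1),"turn",np.round(R.from_matrix(Rt.T@Rg).as_rotvec(),4))
    w=s["tcp_pos"]-[q[0],q[1],0]; print("tcp box",np.round([c*w[0]+n*w[1],-n*w[0]+c*w[1],w[2]],4)*1000,"F",np.round(s["wrist_force"],2),"gap",s["finger_gap"])
E
python3 -c "
from h import *
go(-74,-22,170)"
```

```text
t 0.1 shift [ 494.9 -431.5   61.3] turn [-1.4000e-03 -1.0000e-03 -1.0023e+00]
tcp box [-258.8 -652.1  230.5] F [-0.58 -1.03 -0.31] gap 0.08527559625205682
```

>>> step_arm(moves=[[[495, -431, 30], [0, 0, -1.0], 34], [[495, -431, 30], [0, 0, -1.0], 34], [[495, -431, 30], [0, 0, -1.0], 34], [[495, -431, 30], [0, 0, -1.0], 34], [[495, -431, 30], [0, 0, -1.0], 34], [[495, -431, 30], [0, 0, -1.0], 34], [[495, -431, 30], [0, 0, -1.0], 34], [[495, -431, 30], [0, 0, -1.0], 34]])

```text
clock: 0.77
tcp_pos: [0.3268, -0.2872, 0.2158]
orientation: [-0.0, 0.815, 0.58, 0.0]
wrist_force: [0.4, 0.3, 0.7]
finger_gap: 0.0338
grip_force: 0.0
```

```bash
python3 -c "
from h import *
go(-74,-22,170)"
```

```text
t 0.7667 shift [308.8  91.8  45.8] turn [-0.0001 -0.0001  0.0032]
tcp box [-164.8 -331.1  215.8] F [0.44 0.34 0.67] gap 0.033795030268297034
```

>>> step_arm(moves=[[[300, 90, 40], [0, 0, 0.003], 34], [[300, 90, 40], [0, 0, 0.003], 34], [[300, 90, 40], [0, 0, 0.003], 34], [[300, 90, 40], [0, 0, 0.003], 34], [[300, 90, 40], [0, 0, 0.003], 34], [[300, 90, 40], [0, 0, 0.003], 34], [[300, 90, 40], [0, 0, 0.003], 34], [[300, 90, 40], [0, 0, 0.003], 34]])

```text
clock: 1.43
tcp_pos: [0.5122, -0.0328, 0.1751]
orientation: [-0.0, 0.816, 0.578, 0.0]
wrist_force: [-0.1, -0.6, -0.3]
finger_gap: 0.0339
grip_force: 0.0
```

```bash
python3 -c "
from h import *
go(-74,-24,140)"
```

```text
t 1.4333 shift [ 5.7 -0.2 35.1] turn [-0.0005 -0.0008 -0.0025]
tcp box [-73.8 -29.7 175.1] F [-0.08 -0.56 -0.34] gap 0.033911076774559144
```

>>> step_arm(moves=[[[5, 0, 60], [0, 0, -0.002], 34], [[5, 0, 60], [0, 0, -0.002], 34], [[5, 0, 60], [0, 0, -0.002], 34], [[5, 0, 60], [0, 0, -0.002], 34]])

```text
clock: 1.77
tcp_pos: [0.5113, -0.031, 0.115]
orientation: [-0.001, 0.816, 0.577, -0.001]
wrist_force: [0.0, 0.2, -0.0]
finger_gap: 0.0341
grip_force: 0.0
```

```bash
python3 - <<'E'
from h import *
import cv2
go(-74,-24,90)
o=[]
for n,(r,c) in {"top":(190,255),"side":(200,230)}.items():
    im=imaging.read_camera(n)[r:r+90,c:c+90,::-1]; o.append(cv2.resize(im,(400,400),interpolation=cv2.INTER_CUBIC))
cv2.imwrite("pics/c1.png",np.hstack(o))
E
```

```text
t 1.7667 shift [ 4.4  1.3 25. ] turn [-0.0036  0.0006 -0.0028]
tcp box [-75.3 -28.3 115. ] F [ 0.03  0.22 -0.01] gap 0.03413254446637929
```

View pics/c1.png

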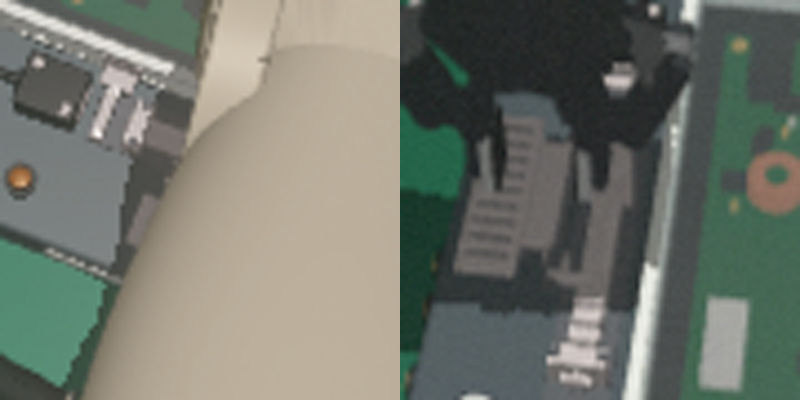

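The top view is blocked by the arm. In the side view the two fingertips are at crop (490,190) and (598,188), which is about (250.3,242.8) and (274.6,242.3) in full-image pixels. The right finger is over the bolt bar and the left one over the press bar. I'll compare these with the prediction.

```bash
python3 - <<'E'
from h import *
q=np.load("q.npy")
for z in (115,119,123):
    print(z,proj("side",b2w(q,[[-99.5,-39,z],[-99.5,-28,z],[-51,-39,z],[-51,-28,z]])).round(1).tolist())
E
```

```text
115 [[247.9, 244.7], [248.9, 240.2], [272.4, 247.1], [273.2, 242.5]]
119 [[247.7, 243.5], [248.7, 238.9], [272.4, 245.9], [273.2, 241.3]]
123 [[247.5, 242.3], [248.6, 237.7], [272.3, 244.7], [273.1, 240.1]]
```

>>> step_arm(moves=[[[4, 0, 33], [0, 0, -0.002], 34], [[4, 0, 33], [0, 0, -0.002], 34], [[4, 0, 33], [0, 0, -0.002], 34], [[4, 0, 33], [0, 0, -0.002], 34]])

```text
clock: 2.2
tcp_pos: [0.5146, -0.0283, 0.0847]
orientation: [0.001, 0.816, 0.578, 0.001]
wrist_force: [-0.1, -0.6, 0.7]
finger_gap: 0.0342
grip_force: 0.0
```

>>> step_arm(moves=[[[0, 0, 3], [0, 0, 0], 34], [[0, 0, 3], [0, 0, 0], 34], [[0, 0, 3], [0, 0, 0], 34], [[0, 0, 3], [0, 0, 0], 34]])

```text
clock: 2.53
tcp_pos: [0.5142, -0.0278, 0.0807]
orientation: [0.0, 0.816, 0.578, 0.0]
wrist_force: [-0.9, -1.2, 0.3]
finger_gap: 0.0341
grip_force: 0.0
```

>>> step_arm(moves=[[[0, 0, 3], [0, 0, 0], 34], [[0, 0, 3], [0, 0, 0], 34], [[0, 0, 3], [0, 0, 0], 34], [[0, 0, 3], [0, 0, 0], 34]])

```text
clock: 2.87
tcp_pos: [0.5142, -0.0278, 0.0772]
orientation: [0.0, 0.816, 0.578, 0.0]
wrist_force: [0.7, 0.2, 0.8]
finger_gap: 0.0341
grip_force: 0.6
```

```bash
python3 -c "
from h import *
go(-74,-24,70)"
```

```text
t 2.8667 shift [ 0.3 -0.5  7.2] turn [ 0.0006  0.     -0.0014]
tcp box [-73.5 -24.3  77.2] F [0.66 0.21 0.83] gap 0.03411604669988654
```

>>> step_arm(moves=[[[0, 0, 2], [0, 0, 0], 34], [[0, 0, 2], [0, 0, 0], 34], [[0, 0, 2], [0, 0, 0], 34], [[0, 0, 2], [0, 0, 0], 34]])

```text
clock: 3.2
tcp_pos: [0.5139, -0.0277, 0.0751]
orientation: [0.0, 0.816, 0.578, -0.0]
wrist_force: [0.1, 0.6, 2.9]
finger_gap: 0.0339
grip_force: 1.5
```

>>> step_arm(moves=[[[0, 0, 2], [0, 0, 0], 34], [[0, 0, 2], [0, 0, 0], 34], [[0, 0, 2], [0, 0, 0], 34], [[0, 0, 2], [0, 0, 0], 34]])

```text
clock: 3.53
tcp_pos: [0.5137, -0.0276, 0.073]
orientation: [-0.0, 0.816, 0.578, -0.0]
wrist_force: [-1.9, 1.4, 3.6]
finger_gap: 0.034
grip_force: 2.1
```

>>> step_arm(moves=[[[0, 0, 2], [0, 0, 0], 34], [[0, 0, 2], [0, 0, 0], 34], [[0, 0, 2], [0, 0, 0], 34], [[0, 0, 2], [0, 0, 0], 34]])

```text
clock: 3.87
tcp_pos: [0.5136, -0.0276, 0.071]
orientation: [-0.0, 0.816, 0.578, -0.0]
wrist_force: [-3.0, 1.0, 5.4]
finger_gap: 0.034
grip_force: 2.7
```

>>> step_arm(moves=[[[0, 0, 1.5], [0, 0, 0], 34], [[0, 0, 1.5], [0, 0, 0], 34], [[0, 0, 1.5], [0, 0, 0], 34], [[0, 0, 1.5], [0, 0, 0], 34]])

```text
clock: 4.2
tcp_pos: [0.5137, -0.0276, 0.0696]
orientation: [-0.0, 0.816, 0.578, -0.0]
wrist_force: [-2.8, 1.5, 5.3]
finger_gap: 0.0339
grip_force: 3.0
```

>>> step_arm(moves=[[[0, 0, 1], [0, 0, 0], 34], [[0, 0, 1], [0, 0, 0], 34], [[0, 0, 1], [0, 0, 0], 34], [[0, 0, 1], [0, 0, 0], 34]])

```text
clock: 4.53
tcp_pos: [0.5137, -0.0276, 0.069]
orientation: [-0.0, 0.816, 0.578, -0.0]
wrist_force: [-3.8, 0.9, 8.6]
finger_gap: 0.0343
grip_force: 4.6
```

```bash
python3 - <<'E'
from h import *
import cv2
go(-74,-24,68)
im=imaging.read_camera("side")[205:280,230:330,::-1]; cv2.imwrite("pics/c2.png",cv2.resize(im,None,fx=8,fy=8,interpolation=cv2.INTER_CUBIC))
E
```

```text
t 4.5333 shift [0.3 0.1 1. ] turn [-0.0001  0.0001 -0.0012]
tcp box [-74.1 -24.3  69. ] F [-3.75  0.86  8.61] gap 0.03429130042678573
```

View pics/c2.png

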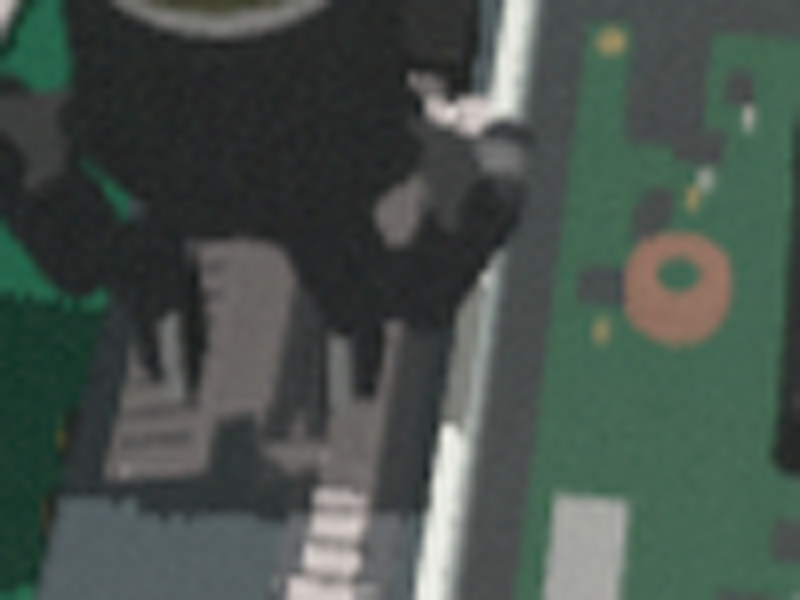

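The left fingertip is pressing the ribbed bar, near crop (165,380), and the right one is over the free bolt bar behind the tab, near (365,390). The force jumped at z=69.0, so the catch is at its lower stop. I'll back off 0.7 mm and push along +y.

>>> step_arm(moves=[[[0, 0, -0.7], [0, 0, 0], 34], [[0, 0, -0.7], [0, 0, 0], 34], [[3, 0, -0.7], [0, 0, 0], 34], [[6, 0, -0.7], [0, 0, 0], 34], [[9, 0, -0.7], [0, 0, 0], 34], [[12, 0, -0.7], [0, 0, 0], 34], [[12, 0, -0.7], [0, 0, 0], 34]])

```text
clock: 5.17
tcp_pos: [0.5177, -0.0171, 0.0694]
orientation: [0.001, 0.816, 0.578, -0.001]
wrist_force: [-2.3, -2.5, 4.4]
finger_gap: 0.0337
grip_force: 3.0
```

>>> step_arm(moves=[[[2, 0, 0], [0, 0, 0], 34], [[4, 0, 0], [0, 0, 0], 34], [[6, 0, 0], [0, 0, 0], 34], [[8, 0, 0], [0, 0, 0], 34], [[8, 0, 0], [0, 0, 0], 34]])

```text
clock: 5.58
tcp_pos: [0.5203, -0.0099, 0.0694]
orientation: [0.001, 0.816, 0.578, -0.001]
wrist_force: [-2.9, -2.0, 4.6]
finger_gap: 0.034
grip_force: 3.4
```

```bash
python3 -c "
from h import *
go(-74,21,69.6)"
```

```text
t 5.5833 shift [26.5 -0.3 -0.3] turn [ 0.0003  0.0029 -0.002 ]
tcp box [-73.7  -5.5  69.4] F [-2.9  -1.95  4.63] gap 0.033976718802994445
```

>>> step_arm(moves=[[[2, 0, 0], [0, 0, 0], 34], [[4, 0, 0], [0, 0, 0], 34], [[6, 0, 0], [0, 0, 0], 34], [[8, 0, 0], [0, 0, 0], 34], [[10, 0, 0], [0, 0, 0], 34], [[12, 0, 0], [0, 0, 0], 34], [[12, 0, 0], [0, 0, 0], 34]])

```text
clock: 6.17
tcp_pos: [0.5243, 0.0014, 0.0694]
orientation: [0.001, 0.816, 0.578, -0.001]
wrist_force: [-1.8, -4.5, 5.2]
finger_gap: 0.0339
grip_force: 3.4
```

```bash
python3 - <<'E'
from h import *
import cv2
go(-74,21,69.4)
im=imaging.read_camera("side")[205:280,230:330,::-1]; cv2.imwrite("pics/c3.png",cv2.resize(im,None,fx=8,fy=8,interpolation=cv2.INTER_CUBIC))
E
```

```text
t 6.1667 shift [14.5 -0.4 -0.1] turn [ 0.0003  0.0029 -0.002 ]
tcp box [-73.7   6.5  69.4] F [-1.84 -4.49  5.22] gap 0.033912800735246725
```

View pics/c3.png

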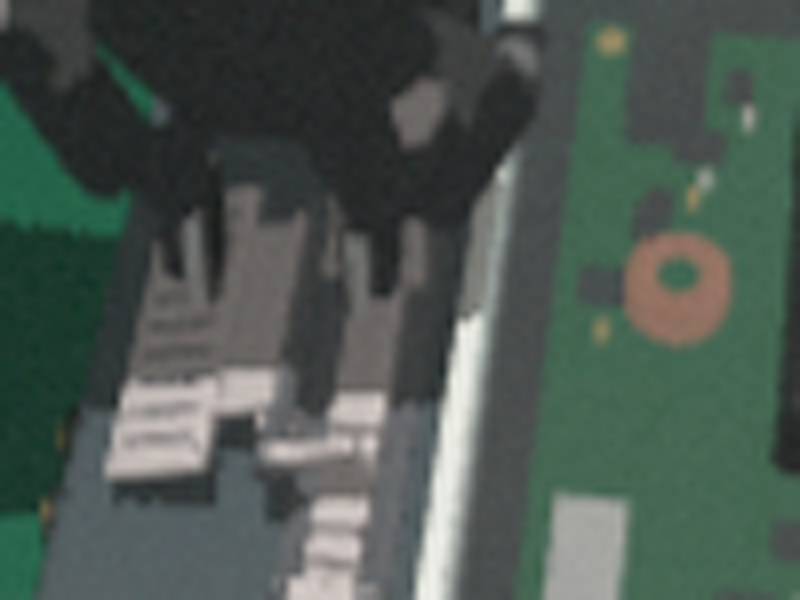

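The tab edges show directly behind the right finger at crop (330–420,240). Its head has moved from (395,205) to about (415,110), so the bolt is being pushed with the catch held down. I'll continue to the stop.

>>> step_arm(moves=[[[2, 0, 0], [0, 0, 0], 34], [[4, 0, 0], [0, 0, 0], 34], [[6, 0, 0], [0, 0, 0], 34], [[8, 0, 0], [0, 0, 0], 34], [[10, 0, 0], [0, 0, 0], 34], [[12, 0, 0], [0, 0, 0], 34], [[12, 0, 0], [0, 0, 0], 34]])

```text
clock: 6.8
tcp_pos: [0.5284, 0.0127, 0.0694]
orientation: [0.001, 0.816, 0.578, -0.001]
wrist_force: [-3.0, -3.6, 6.1]
finger_gap: 0.0337
grip_force: 3.4
```

>>> step_arm(moves=[[[1, 0, 0], [0, 0, 0], 34], [[2, 0, 0], [0, 0, 0], 34], [[2, 0, 0], [0, 0, 0], 34]])

```text
clock: 7.05
tcp_pos: [0.5289, 0.0144, 0.0693]
orientation: [0.001, 0.816, 0.578, -0.001]
wrist_force: [-3.1, -3.6, 5.5]
finger_gap: 0.0342
grip_force: 3.5
```

```bash
python3 -c "
from h import *
go(-74,21,69.4)"
```

```text
t 7.05 shift [ 0.7 -0.4 -0.1] turn [ 0.0004  0.003  -0.0022]
tcp box [-73.6  20.3  69.3] F [-3.11 -3.57  5.45] gap 0.03421273959924424
```

>>> step_arm(moves=[[[0.7, 0, 0], [0, 0, 0], 34], [[1.5, 0, 0], [0, 0, 0], 34], [[1.5, 0, 0], [0, 0, 0], 34]])

```text
clock: 7.3
tcp_pos: [0.5294, 0.0156, 0.0694]
orientation: [0.001, 0.816, 0.578, -0.001]
wrist_force: [-3.5, -4.3, 6.0]
finger_gap: 0.0335
grip_force: 3.9
```

>>> step_arm(moves=[[[0.7, 0, 0], [0, 0, 0], 34], [[1.5, 0, 0], [0, 0, 0], 34], [[1.5, 0, 0], [0, 0, 0], 34]])

```text
clock: 7.55
tcp_pos: [0.5294, 0.0157, 0.0694]
orientation: [0.002, 0.817, 0.577, -0.003]
wrist_force: [-4.9, -9.6, 6.9]
finger_gap: 0.0338
grip_force: 6.6
```

The y force rose to 9.6 N with no further travel, so the bolt is at its stop. Now I'll release upward.

>>> step_arm(moves=[[[-1, 0, -3], [0, 0, 0], 34], [[-1, 0, -6], [0, 0, 0], 34], [[-1, 0, -9], [0, 0, 0], 34], [[-1, 0, -12], [0, 0, 0], 34], [[-6, 0, -14], [0, 0, 0], 34], [[-10, 0, -25], [0, 0, 0], 34], [[-10, 0, -60], [0, 0, 0], 34], [[-10, 0, -90], [0, 0, 0], 34]])

```text
clock: 8.22
tcp_pos: [0.5261, 0.0089, 0.1601]
orientation: [-0.001, 0.816, 0.578, -0.001]
wrist_force: [0.9, -0.2, 0.1]
finger_gap: 0.0341
grip_force: 0.0
```

>>> step_arm(moves=[[[-80, -30, -20], [0, 0, 0], 34], [[-160, -60, -30], [0, 0, 0], 34], [[-260, -90, -40], [0, 0, 0], 34], [[-260, -90, -40], [0, 0, 0], 34], [[-260, -90, -40], [0, 0, 0], 34], [[-260, -90, -40], [0, 0, 0], 34], [[-260, -90, -40], [0, 0, 0], 34], [[-260, -90, -40], [0, 0, 0], 34]])

```text
clock: 8.88
tcp_pos: [0.354, -0.2103, 0.201]
orientation: [0.002, 0.818, 0.576, -0.0]
wrist_force: [0.7, 1.1, 1.5]
finger_gap: 0.0335
grip_force: 0.0
```

```bash
python3 - <<'E'
from h import *
import cv2
go(-74,21,69.4); q=np.load("q.npy")
o=[]
for n,(r,c) in {"top":(190,255),"side":(200,230)}.items():
    im=imaging.read_camera(n)[r:r+90,c:c+90,::-1]; o.append(cv2.resize(im,(400,400),interpolation=cv2.INTER_CUBIC))
    print(n,[((proj(n,b2w(q,[-50,y,104]))-[c,r])*400/90).round().tolist() for y in(5,25,35)])
cv2.imwrite("pics/c4.png",np.hstack(o))
E
```

```text
t 8.8833 shift [271.6  88.1 131.1] turn [ 0.0029  0.0027 -0.0075]
tcp box [-164.5 -249.6  201. ] F [0.68 1.09 1.52] gap 0.0335411380788127
top [[[225.0, 142.0]], [[188.0, 128.0]], [[169.0, 121.0]]]
side [[[205.0, 145.0]], [[211.0, 111.0]], [[214.0, 94.0]]]
```

View pics/c4.png

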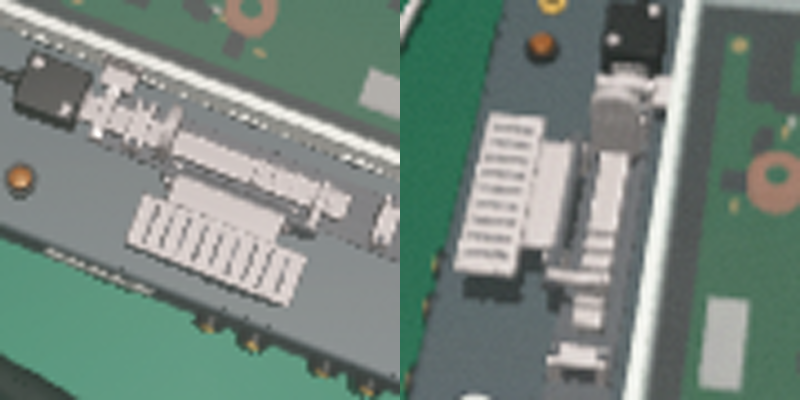

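The bolt's end now sits in the switch at top crop (90,105). The tab head is at side crop (615,85), against a predicted home of (614,94) with the same offset as at the start. The press bar is back up, the hood is shut and the capacitor is untouched.

>>> step_arm(moves=[[[0, 0, 0], [0, 0, 0], 34], [[0, 0, 0], [0, 0, 0], 34], [[0, 0, 0], [0, 0, 0], 34]])

```text
clock: 9.23
tcp_pos: [0.3563, -0.2054, 0.1992]
orientation: [-0.0, 0.815, 0.579, 0.0]
wrist_force: [0.0, -0.1, -0.7]
finger_gap: 0.0341
grip_force: 0.0
```

```bash
python3 -c "
from workcell import env
print(env.hand_in())"
```

```text
the job is handed in; nothing more can be done
None
```

The job is handed in (no verdict came back): I held the catch down and pushed the bolt to its stop in the switch, and after release the last pictures show the catch back up, the hood shut and the hand clear.

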